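Load the trial frame for a pinhole test

TASK

The trial frame on its rest still holds the last patient's lens: take that lens out and lay it flat in the steel dish, to be cleaned. In the cell it came from, seat the clear lens that lies on the desk and then the pinhole disc on top of it, and seat the solid black disc in the other cell, so that each lies flat and fully home between the clips with its tab out through the open side; do not knock over the drop bottles.

Things in the scene. Friction and masses are not known exactly. Their poses are not given: they have to be found in the camera images.
- old_lens_rim (a point): Used trial lens, clear glass, cream-coloured metal rim, dark tab; starts seated in one cell of the trial frame, tab out through the open side. Point: centre of the rim's underside, z up out of the upper face. Rim 38 mm across, 8 thick; tab 8 wide, 8 thick, along -y, 19 to 35 mm from the point: grasp its outer part (30 mm out) across the 8 mm, closing along x.
- new_lens_rim (a point): Clean trial lens, clear glass, silver metal rim; starts flat on the desk, tab red, the only clear lens left of the big instrument. Point: centre of the rim's underside, z up out of the upper face. Rim 38 mm across, 8 thick; tab 8 wide, 8 thick, along -y, 19 to 35 mm from the point: grasp its outer part (30 mm out) across the 8 mm, closing along x.
- pinhole_disc_rim (a point): Pinhole disc: black disc in a silver rim, bright 11 mm metal bushing with the pinhole in its middle; starts flat on the desk, face up. Point: centre of the rim's underside, z up out of the upper face. Rim 38 mm across, 8 thick; tab 8 wide, 8 thick, along -y, 19 to 35 mm from the point: grasp its outer part (30 mm out) across the 8 mm, closing along x.
- blank_disc_rim (a point): Blank disc: plain solid black disc in a silver rim, no bushing; starts flat on the desk. Point: centre of the rim's underside, z up out of the upper face. Rim 38 mm across, 8 thick; tab 8 wide, 8 thick, along -y, 19 to 35 mm from the point: grasp its outer part (30 mm out) across the 8 mm, closing along x.
- cell_tested: Trial-frame cell that holds the used lens at the start (left or right), fixed. Origin: centre of the seat ring's top (18 mm above the desk, ring 49 mm wide), z up. 3 clips, 8 mm wide, 20 mm high, tops splayed out, inner faces 21.5 mm from the origin, at +x and 115 deg either side; open to -x for the tab (lens +y along cell +x). A 2nd lens lies 8 mm above the seat.
- cell_covered: The frame's other cell, empty at the start, fixed, 76 mm beside it. Origin: centre of the seat ring's top (18 mm above the desk, ring 49 mm wide), z up. 3 clips, 8 mm wide, 20 mm high, tops splayed out, inner faces 21.5 mm from the origin, at +x and 115 deg either side; open to -x for the tab (lens +y along cell +x). A 2nd lens lies 8 mm above the seat.
- lens_dish: Open steel dish on the desk, fixed, 80 mm along x, 100 mm along y, 17 mm high to the top of its rolled rim, walls 2 mm, inside 76 x 96 mm; origin at the centre of its underside, z up; inner floor (grey lining) 7 mm above the desk.
- drops_lacri: Bystander: small white drop bottle with a blue cap, 27 mm across, 68 mm tall, standing behind the work; origin at the centre of its underside, z up. To be left standing.
- drops_tropa: Bystander: small white drop bottle with a red cap, 25 mm across, 62 mm tall, standing behind the work; origin at the centre of its underside, z up. To be left standing.
Mind the look-alikes: they are no part of the job. Leave any green look-alike of the part that bears pinhole_disc_rim alone.

How it is judged:
By the outcome, as a careful person would: the job done as asked, in the order asked, and still so for the second after the job is handed in, with the robot touching nothing.
It also fails if it takes over 88 s, if anything falls off the work surface, if the arm or the gripper's body presses on something with over 40 N, if the wrist force passes 120 N, or if a joint passes its speed limit or range.

ROBOT

A 7-joint arm with a two-finger parallel gripper is mounted at the origin on a cart in front of the work surface, level with it; the furniture and walls round the work are solid. World frame = base frame: x ahead of the robot, y to its left, z up, the work surface at z = 0. Lengths are in mm, angles in rad, forces in N, time in s.
With the tool pointing down it reaches from about 425 to 800 mm from the base axis. Payload 8.3 kg.
Tool frame: the origin (TCP) lies at the very end of the fingers, on their centre line; the grasp point (between the pads) lies 19 mm behind it; z points along the fingers, y is the line along which they close (so a half turn about z gives the same grasp; the last joint's range is limited). The gripper opens to 85 mm and grips with 20 to 120 N. Pads are 22 mm wide; open, the fingers measure 114 mm over their backs; the gripper's body (76 mm by 85 mm) begins 54 mm behind the grasp point. The pads swing forward as they close: fully open they stand 13 mm farther back than shut.
Start: joints at [-1.37, 0.383, 0.016, 1.37, -0.006, 1.388, -0.046], TCP at [162.917, 603.375, 231.279] pointing down, gripper open.
Joint ranges: [-2.95, 2.95], [-0.25, 2.06], [-1.52, 1.56], [0.18, 2.33], [-1.44, 4.58], [0.02, 2.06], [-3.01, 3.01]. Speed limits (rad/s): [2.39, 2.39, 3.01, 3.01, 3.14, 3.14, 3.14].

INTERFACE

Orientations are given as a rotation vector (axis times angle).
In Python, from cell import ctrl, vision, order gives the robot as it stands.
- The arm moves only by the tool carry_out, never from a script. Its argument "steps" is a list of rows, each a list of 7 numbers: the opening in per cent of the stroke, from 0 (shut) to 100 (fully open), then the shift along the world's x, y, z in cm, then the turn, a rotation vector about the world's x, y, z in degrees. In form: [[gripper, dx, dy, dz, rx, ry, rz], ...]. A call has 1 to 5 rows; each row shifts and turns the commanded pose from where the row before left it; what a row does not reach is not made up. A row lasts 1/12 s, in which the tool goes at most 41.7 mm and 7.16 degrees, less where a joint would pass 70% of its speed; a pose out of reach is approached as far as the arm can. A call is refused whole if a number of a shift passes 4.17 or a number of a turn 7.16, either way. A call with a gripper value outside its range is refused whole. The fingers move at their own pace and stop on an object; "grip_force" is the grip in N (left out, the last holds). Time passes only in rows, so rows that do not move let the fingers close. It gives the time, the measured TCP pose, the force, the opening and the grip force at its end, in the units of the state.
- ctrl.sense(): the state, without advancing time (a new reading comes with each control period).
- vision.read_camera(name): name is "scene" or "top"; returns the picture (420x560x3 uint8, red, green, blue); there is no depth.
- vision.calibration(name): a dict with "mtx" (3x3 intrinsics, pixels), "rvec" (rotation vector, rad) and "tvec" (3), from world to camera coordinates, as OpenCV has them. Camera axes: x right, y down, z forward; pixel columns grow to the right and rows downward; lengths in mm; the calibration is good to about 2 mm. A picture is of the moment at which its call begins. calibration takes no time and is no camera call.
- order.close_job(): hands the job in; it is judged then, once.
The state is a dict: "t": time; "q": joint angles; "qd": joint speeds; "joint_efforts": joint torques, N m; "tool_pos": TCP position; "orientation": TCP orientation; "contact_force": force on the tool from outside, world axes, zero at the start; "torque": the same for the moment, N m; "opening": opening from 0.0 (shut) to 1.0 (fully open); "finger_force": force on a finger pad.
Only numpy, scipy, OpenCV 4.12 (cv2) and the standard library are available. Lean on these libraries where they do the work, as an engineer would, in place of code of your own. Each camera call takes 0.05 s, during which the arm holds its last target. There are 200 camera calls.

## Working session

There is one attempt and no reset: what is moved stays moved. The work goes in short steps, Python scripts to look and compute and a tool call to move; the robot and the scene stay as the last step left them, time stands still between calls to the robot, and variables do not carry over. Pictures are saved under pics/ and viewed, at most 14 in all, crops included, and the job is handed in when it is done.

Besides the shell and the picture viewer there is one more tool, called after "Call:" as name([rows], argument=value, ...), one row to a line, values as JSON. carry_out: Moves the arm, as the interface text tells. Its arguments: {"type":"object","properties":{"steps":{"type":"array"},"grip_force":{"type":"number"}},"required":["steps"]}

```bash
mkdir -p pics
python3 - <<'E'
from cell import ctrl, vision, order
import cv2,numpy as np
print(ctrl.sense())
for n in("scene","top"):
    im=vision.read_camera(n); c=vision.calibration(n); print(n,c)
    cv2.imwrite(f"pics/{n}0.png",cv2.resize(im[...,::-1],(784,588),interpolation=cv2.INTER_CUBIC)); np.save(f"pics/{n}0.npy",im)
E
ls
```

```text
{'t': 0.0, 'q': array([-1.36990586,  0.38426877,  0.0163738 ,  1.37115735, -0.00631638,
        1.38821515, -0.0464922 ]), 'qd': array([ 6.32545099e-05,  4.29683618e-04,  6.46859931e-04, -2.07099717e-04,
        4.11425253e-04,  1.12203532e-04,  2.16385473e-03]), 'joint_efforts': array([-9.81376470e-04, -6.27603936e+01,  8.44143648e-01, -3.71826518e+01,
        1.66492100e-02,  1.39951057e-02,  1.05196964e-04]), 'tool_pos': array([162.79067082, 602.89838361, 230.25834261]), 'orientation': array([-0.41302187, -3.11407964,  0.00311808]), 'contact_force': array([ 0.10209843, -0.07755923, -0.25486608]), 'torque': array([ 5.64789609e-02, -2.29859282e-02,  7.88605839e-05]), 'finger_force': 0.0, 'opening': 0.9993647534657255}
scene {'mtx': array([[466.58746879,   0.        , 277.10136695],
       [  0.        , 466.58746879, 214.90091052],
       [  0.        ,   0.        ,   1.        ]]), 'rvec': array([ 0.95483061, -2.56923221,  0.94314291]), 'tvec': array([466.73865255, 323.31538428, 806.10685321])}
top {'mtx': array([[422.84884311,   0.        , 281.36778714],
       [  0.        , 422.84884311, 214.77813473],
       [  0.        ,   0.        ,   1.        ]]), 'rvec': array([ 2.12216818, -2.13921849,  0.17890481]), 'tvec': array([  6.94815485, 604.4506637 , 885.06202876])}
pics
```

View pics/top0.png

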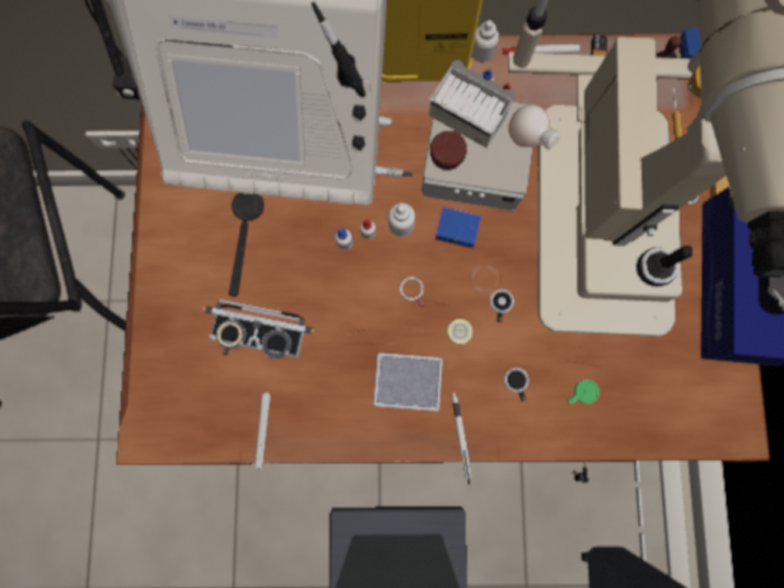

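View pics/scene0.png

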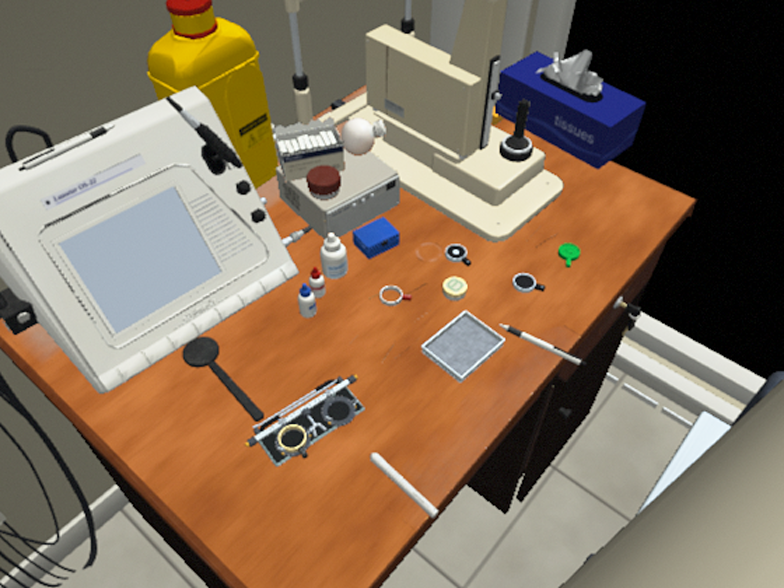

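Top view (784-px scale). Clear-lens candidates are the silver ring with red tab at (412,289), a faint ring at (485,278) and the cream tin at (460,331). Dark-disc candidates are the pinhole with bushing at (502,301), the blank at (516,380) and the green look-alike at (587,391). The old lens with the cream rim is at (230,334) in the frame's left cell, and the other cell is at (276,343). The dish is at (408,381), and the small bottles are at (344,238) blue and (368,228) red. Next I check these in close crops and measure.

```bash
cat > h.py <<'E'
from cell import ctrl, vision, order
import cv2,numpy as np
def cam(n):
    c=vision.calibration(n); return c['mtx'],c['rvec'],c['tvec']
def ray(n,uv,z):
    K,r,t=cam(n); R=cv2.Rodrigues(r)[0]; C=-R.T@t
    d=(R.T@np.linalg.inv(K)@np.array([[u,v,1.] for u,v in np.atleast_2d(uv)]).T).T
    return C+d*((z-C[2])/d[:,2])[:,None]
def tri(uvt,uvs):
    A=[];b=[]
    for n,uv in(("top",uvt),("scene",uvs)):
        K,r,t=cam(n);R=cv2.Rodrigues(r)[0];C=-R.T@t;d=R.T@np.linalg.inv(K)@np.array([*uv,1.]);d/=np.linalg.norm(d)
        P=np.eye(3)-np.outer(d,d);A.append(P);b.append(P@C)
    return np.linalg.lstsq(np.vstack(A),np.hstack(b),rcond=None)[0]
def proj(n,p):
    K,r,t=cam(n); return cv2.projectPoints(np.atleast_2d(np.float64(p)),r,t,K,None)[0][:,0]
def crop(im,box,s,f):
    x0,y0,x1,y1=box; cv2.imwrite(f,cv2.resize(im[y0:y1,x0:x1,::-1],None,fx=s,fy=s,interpolation=cv2.INTER_CUBIC))
E
python3 - <<'E'
from h import *
t=np.load('pics/top0.npy');s=np.load('pics/scene0.npy')
a=t[205:265,140:230];b=t[180:300,265:395]
A=cv2.resize(a,None,fx=5,fy=5,interpolation=cv2.INTER_CUBIC)   # 450x300
B=cv2.resize(b,(487,450),interpolation=cv2.INTER_CUBIC)
c=s[260:335,170:270];C=cv2.resize(c,(300,225),interpolation=cv2.INTER_CUBIC)
crop(t,(265,180,435,300),4.6,'pics/c1.png')
crop(t,(140,205,230,265),8,'pics/c2.png')
crop(s,(170,260,265,335),8,'pics/c3.png')
f=784/560
for k,p in dict(new=(412,289),faint=(485,278),pin=(502,301),blank=(516,380),old=(230,334),cov=(276,343),dish=(408,381),lac=(344,238),tro=(368,228)).items(): print(k,ray('top',np.array(p)/f,5)[0].round())
E
```

```text
new [632. -28.   5.]
faint [ 650. -150.    5.]
pin [ 611. -177.    5.]
blank [ 480. -195.    5.]
old [559. 273.   5.]
cov [544. 197.   5.]
dish [480. -20.   5.]
lac [721.  86.   5.]
tro [738.  45.   5.]
```

View pics/c1.png

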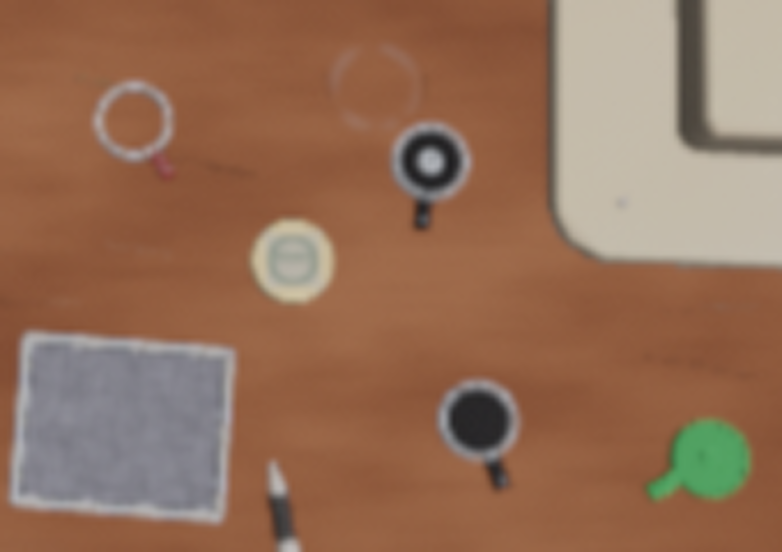

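View pics/c2.png

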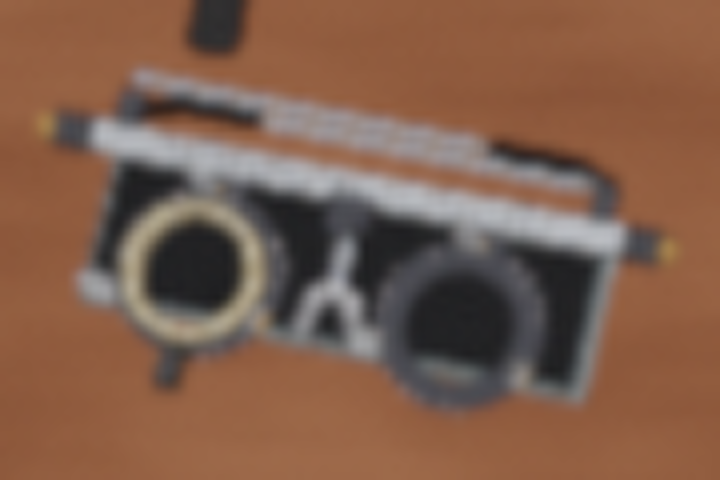

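View pics/c3.png

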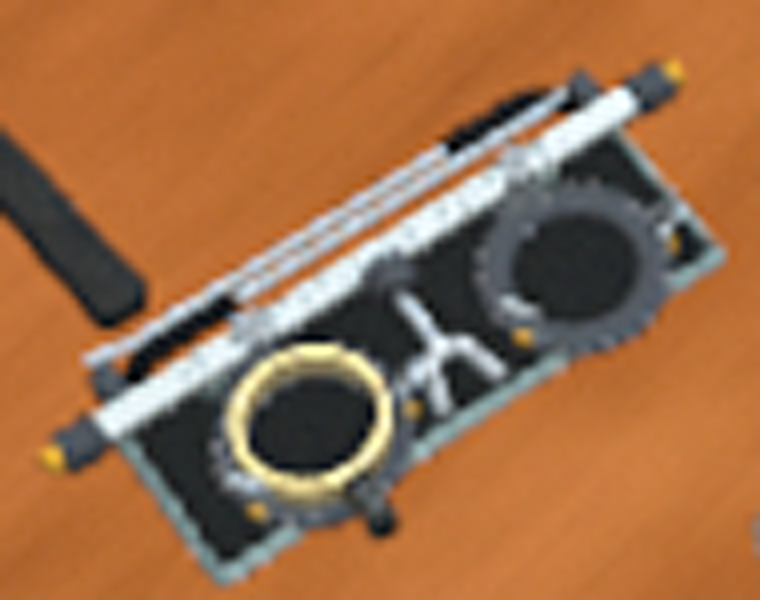

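The crops confirm the choices: the silver ring with red tab is new_lens, the bushing disc is the pinhole and the plain black disc is the blank. The cream rim is seated in the left cell with its tab pointing down in the image. Now I measure them precisely.

```bash
cat >> h.py <<'E'
def meas(im,n,c,rad=26,zt=8,thr=22,ker=13,S=4,dbg=None):
    """non-wood mask about world point c=(x,y): rim centre and tab centre on plane zt"""
    u,v=proj(n,[c[0],c[1],zt])[0]; h=rad; x0,y0=int(u)-h,int(v)-h
    roi=cv2.resize(im[y0:y0+2*h,x0:x0+2*h],None,fx=S,fy=S,interpolation=cv2.INTER_CUBIC)
    lab=cv2.cvtColor(roi.astype(np.float32)/255,cv2.COLOR_RGB2Lab); med=np.median(lab.reshape(-1,3),0)
    d=np.linalg.norm((lab-med)*[.7,1,1],axis=2); m=(d>thr).astype(np.uint8)
    cs,_=cv2.findContours(m,cv2.RETR_EXTERNAL,cv2.CHAIN_APPROX_NONE)
    q=max(cs,key=cv2.contourArea); f=cv2.drawContours(m*0,[q],-1,1,-1)
    k=cv2.getStructuringElement(cv2.MORPH_ELLIPSE,(ker*S//2*2+1,)*2)   # ker in px
    o=cv2.morphologyEx(f,cv2.MORPH_OPEN,k); oc=max(cv2.findContours(o,0,cv2.CHAIN_APPROX_NONE)[0],key=cv2.contourArea)
    e=cv2.fitEllipse(oc); r=f&~cv2.dilate(o,np.ones((5,5),np.uint8))
    nn,_,st,ce=cv2.connectedComponentsWithStats(r); j=1+np.argmax(st[1:,4]) if nn>1 else 0
    px=lambda p:((np.array(p)+.5)/S-.5+[x0,y0])
    a,b=px(e[0]),px(ce[j]); A,B=ray(n,[a,b],zt)[:,:2]
    if dbg: cv2.imwrite(dbg,cv2.drawContours(cv2.cvtColor(roi,cv2.COLOR_RGB2BGR).copy(),[oc,q],-1,(255,255,0),1))
    D=B-A; return dict(px=a.round(1),tabpx=b.round(1),ax=np.array(e[1])/S,c=A.round(1),tab=B.round(1),L=np.hypot(*D).round(1),ang=np.degrees(np.arctan2(D[1],D[0])).round(1),area=st[j,4])
E
python3 - <<'E'
from h import *
I={n:np.load(f'pics/{n}0.npy') for n in('top','scene')}
for k,c in dict(new=(632,-28),pin=(611,-177),blank=(480,-195)).items():
    for n in I: print(k,n,meas(I[n],n,c,dbg=f'pics/d_{k}_{n}.png'))
vis=np.hstack([cv2.resize(cv2.imread(f'pics/d_{k}_{n}.png'),(208,208)) for k in('new','pin','blank') for n in I][:3]); vis2=np.hstack([cv2.resize(cv2.imread(f'pics/d_{k}_{n}.png'),(208,208)) for k in('new','pin','blank') for n in I][3:])
cv2.imwrite('pics/d.png',np.vstack([vis,vis2]))
# cream rim
for n in I:
    u,v=proj(n,[559,273,26])[0].astype(int); S=4; x0,y0=u-22,v-22
    roi=cv2.resize(I[n][y0:y0+44,x0:x0+44],None,fx=S,fy=S,interpolation=cv2.INTER_CUBIC)
    hsv=cv2.cvtColor(roi,cv2.COLOR_RGB2HSV); m=((hsv[...,0]>15)&(hsv[...,0]<40)&(hsv[...,1]>40)&(hsv[...,2]>125)).astype(np.uint8)
    q=max(cv2.findContours(m,0,cv2.CHAIN_APPROX_NONE)[0],key=cv2.contourArea); e=cv2.fitEllipse(cv2.convexHull(q))
    p=(np.array(e[0])+.5)/S-.5+[x0,y0]; print('old',n,p,np.array(e[1])/S,ray(n,p,26)[0].round(1))
# dish corners by grey lining
f=1.4
print('tabs old', ray('top',(140+168/8-.5,205+370/8-.5),22)[0].round(1), ray('scene',(170+375/8,260+515/8),22)[0].round(1))
print('dish', ray('top',np.array([(376,355),(441,355),(441,409),(375,405)])/f,12).mean(0).round(1), ray('scene',np.array([(422,345),(463,312),(505,341),(461,378)])/f,14).round(0)[:,:2])
print('covered ring', ray('top',(140+462/8,205+320/8),18)[0].round(1),ray('scene',(170+578/8,260+267/8),18)[0].round(1))
E
```

```text
new top {'px': array([293.6, 205.8]), 'tabpx': array([294.8, 197.4]), 'ax': array([15.87357712, 16.0112896 ]), 'c': array([633. , -26.3]), 'tab': array([653. , -29.4]), 'L': np.float64(20.3), 'ang': np.float64(-8.7), 'area': np.int32(2)}
new scene {'px': array([278.9, 210.7]), 'tabpx': array([290.5, 212. ]), 'ax': array([14.70565224, 17.298172  ]), 'c': array([631.9, -23.9]), 'tab': array([608.9, -38.2]), 'L': np.float64(27.1), 'ang': np.float64(-148.1), 'area': np.int32(293)}
pin top {'px': array([358. , 214.7]), 'tabpx': array([356.4, 226. ]), 'ax': array([16.20870018, 16.45176697]), 'c': array([ 610.9, -175.5]), 'tab': array([ 584.4, -170.8]), 'L': np.float64(26.9), 'ang': np.float64(169.9), 'area': np.int32(240)}
pin scene {'px': array([340.7, 159.7]), 'tabpx': array([320.5, 153.9]), 'ax': array([16.47423935, 32.2207489 ]), 'c': array([ 624.4, -257.4]), 'tab': array([ 677. , -241.2]), 'L': np.float64(55.0), 'ang': np.float64(17.1), 'area': np.int32(182)}
blank top {'px': array([368.5, 270.9]), 'tabpx': array([372.6, 282.3]), 'ax': array([16.66782188, 17.1802597 ]), 'c': array([ 481.4, -194.2]), 'tab': array([ 455.7, -202.3]), 'L': np.float64(26.9), 'ang': np.float64(-162.4), 'area': np.int32(277)}
blank scene {'px': array([374. , 201.5]), 'tabpx': array([385.5, 204.9]), 'ax': array([14.26461029, 17.09898376]), 'c': array([ 481. , -191.6]), 'tab': array([ 454.5, -200. ]), 'L': np.float64(27.8), 'ang': np.float64(-162.4), 'area': np.int32(424)}
old top [163.57561111 238.35398674] [17.78010178 18.38264465] [557.1 268.6  26. ]
old scene [208.30256844 312.20370674] [19.72506142 21.06894112] [556.8 270.2  26. ]
tabs old [529.5 275.5  22. ] [528.  276.1  22. ]
dish [480.  -19.9  12. ] [[525.  26.]
 [517. -68.]
 [433. -64.]
 [443.  35.]]
covered ring [542.3 192.6  18. ] [539.9 194.8  18. ]
```

View pics/d.png

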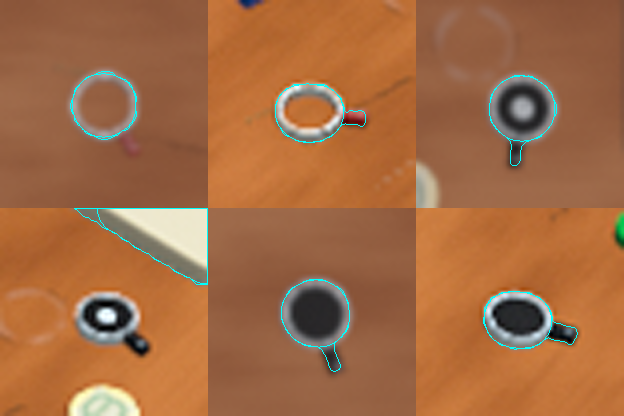

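Measured positions:

| Item | Centre or grasp point (mm) | Tab direction |
|---|---|---|
| old lens | centre ≈ (557, 269.5), grasp ≈ (527, 276) | 168° |
| new lens | centre (633, -26) | -147° |
| pinhole | centre (611, -175) | 170° |
| blank | centre (481, -194) | -162° |
| covered cell | centre ≈ (541, 193.5) | cell +x at -12° |
| dish | centre (480, -20) | – |

Now I move towards the old lens.

Call:
carry_out([
  [30, 2.8, -2.5, -0.6, 0, 0, 2.9],
  [30, 2.8, -2.5, -0.6, 0, 0, 0],
  [30, 2.8, -2.5, -0.6, 0, 0, 0],
  [30, 2.8, -2.5, -0.6, 0, 0, 0],
  [30, 2.8, -2.5, -0.6, 0, 0, 0],
], grip_force=50)

```text
t: 0.52
tool_pos: [303.9, 476.7, 200.6]
orientation: [-0.334, -3.123, 0.001]
contact_force: [0.2, 0.6, 0.1]
opening: 0.309
finger_force: 0.0
```

Call:
carry_out([
  [30, 2.8, -2.5, -0.6, 0, 0, 0],
  [30, 2.8, -2.5, -0.6, 0, 0, 0],
  [30, 2.8, -2.5, -0.6, 0, 0, 0],
  [30, 2.8, -2.5, -0.6, 0, 0, 0],
  [30, 2.8, -2.5, -0.6, 0, 0, 0],
])

```text
t: 0.93
tool_pos: [443.8, 351.8, 170.8]
orientation: [-0.334, -3.123, 0.001]
contact_force: [1.2, 1.1, 0.3]
opening: 0.3
finger_force: 0.0
```

Call:
carry_out([
  [30, 2.8, -2.5, -0.6, 0, 0, 0],
  [30, 2.8, -2.5, -0.6, 0, 0, 0],
  [30, 1.5, -1.5, -2, 0, 0, 0],
  [30, 0, 0, -2, 0, 0, 0],
  [30, 0, 0, 0, 0, 0, 0],
])

```text
t: 1.35
tool_pos: [512.8, 285.0, 114.8]
orientation: [-0.34, -3.118, 0.008]
contact_force: [-2.2, 0.3, -1.7]
opening: 0.304
finger_force: 0.0
```

Call:
carry_out([
  [30, 1.4, -0.9, -2, 0, 0, 0],
  [30, 0, 0, -3, 0, 0, 0],
  [30, 0, 0, -1.5, 0, 0, 0],
  [30, 0, 0, 0, 0, 0, 0],
  [30, 0, 0, 0, 0, 0, 0],
])

```text
t: 1.77
tool_pos: [526.8, 280.4, 54.4]
orientation: [-0.331, -3.122, 0.001]
contact_force: [0.5, 0.8, 1.4]
opening: 0.303
finger_force: 0.0
```

Run:
```python
from h import *
s=ctrl.sense();print(s['tool_pos'],s['contact_force'])
t=vision.read_camera('top');v=vision.read_camera('scene')
a=cv2.resize(t[195:275,130:220],(450,400),interpolation=3);b=cv2.resize(v[245:345,150:230],(320,400),interpolation=3)
cv2.imwrite('pics/g1.png',np.hstack([a,b])[...,::-1])
```

```text
[526.83524038 280.38570232  54.36433394] [0.48384427 0.83706717 1.3510128 ]
```

View pics/g1.png

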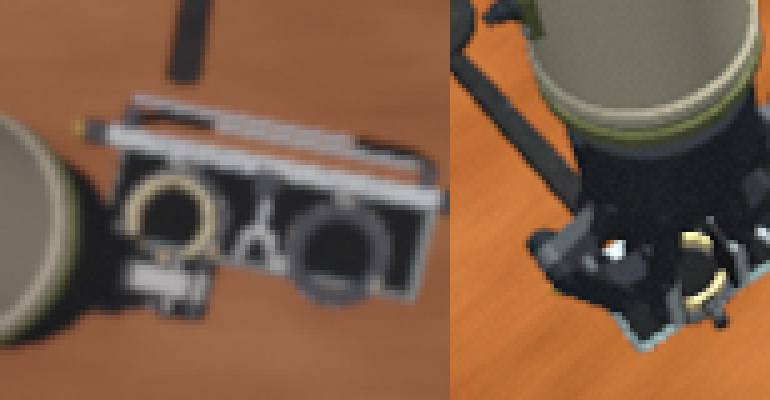

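The gripper is above the tab, and the fingers straddle it in the scene view. I shift y slightly, descend and grip.

Call:
carry_out([
  [30, 0, -0.45, -1.2, 0, 0, 0],
  [30, 0, 0, -1.2, 0, 0, 0],
  [30, 0, 0, -0.6, 0, 0, 0],
  [30, 0, 0, 0, 0, 0, 0],
  [30, 0, 0, 0, 0, 0, 0],
])

```text
t: 2.28
tool_pos: [527.7, 275.1, 24.3]
orientation: [-0.334, -3.123, 0.0]
contact_force: [-0.2, -0.4, 0.5]
opening: 0.299
finger_force: 0.0
```

Call:
carry_out([
  [30, 0, 0.05, -0.4, 0, 0, 0],
  [15, 0, 0, 0, 0, 0, 0],
  [0, 0, 0, 0, 0, 0, 0],
  [0, 0, 0, 0, 0, 0, 0],
  [0, 0, 0, 0, 0, 0, 0],
])

```text
t: 2.7
tool_pos: [528.1, 275.5, 20.5]
orientation: [0.334, 3.124, 0.0]
contact_force: [0.1, -0.9, -0.1]
opening: 0.054
finger_force: 50.4
```

Call:
carry_out([
  [0, 0, 0, 0, 0, 0, 0],
  [0, 0, 0, 0.4, 0, 0, 0],
  [0, 0, 0, 0.6, 0, 0, 0],
  [0, 0, 0, 1, 0, 0, 0],
  [0, 0, 0, 1, 0, 0, 0],
])

```text
t: 3.12
tool_pos: [528.0, 275.3, 51.4]
orientation: [0.334, 3.124, -0.0]
contact_force: [-0.2, 0.4, -0.3]
opening: 0.056
finger_force: 50.4
```

Call:
carry_out([
  [0, 0, 0, 2, 0, 0, 0],
  [0, 0, 0, 2, 0, 0, 0],
  [0, 0, 0, 1, 0, 0, 0],
  [0, 0, 0, 0, 0, 0, 0],
  [0, 0, 0, 0, 0, 0, 0],
])

```text
t: 3.53
tool_pos: [528.3, 275.6, 101.0]
orientation: [0.334, 3.123, 0.002]
contact_force: [0.3, 0.0, -1.5]
opening: 0.053
finger_force: 50.4
```

Run:
```python
from h import *
s=ctrl.sense();print(s['tool_pos'],s['contact_force'],s['opening'],s['finger_force'])
t=vision.read_camera('top');v=vision.read_camera('scene')
a=cv2.resize(t[195:275,130:220],(450,400),interpolation=3);b=cv2.resize(v[225:325,150:230],(320,400),interpolation=3)
cv2.imwrite('pics/g2.png',np.hstack([a,b])[...,::-1])
```

```text
[528.26109441 275.63096651 100.95091491] [ 0.34709721  0.04858477 -1.48893179] 0.053412705990944005 50.44076979160309
```

View pics/g2.png

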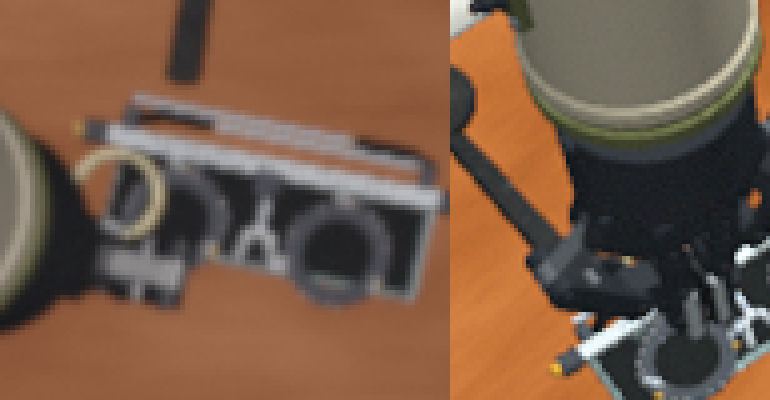

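The old lens is out and held level, and the cell is empty. I carry it to the dish.

Call:
carry_out([
  [0, -0.8, -3.0, 0, 0, 0, 2],
  [0, -0.85, -3.6, 0, 0, 0, 2],
  [0, -0.85, -3.6, 0, 0, 0, 2],
  [0, -0.85, -3.6, 0, 0, 0, 1],
  [0, -0.85, -3.6, 0, 0, 0, 0],
])

```text
t: 4.05
tool_pos: [484.4, 99.6, 99.0]
orientation: [-0.14, -3.136, 0.001]
contact_force: [1.1, -0.0, 0.3]
opening: 0.056
finger_force: 50.5
```

Call:
carry_out([
  [0, -0.85, -3.6, 0, 0, 0, 0],
  [0, -0.85, -3.4, -1, 0, 0, 0],
  [0, -0.6, -3.0, -1, 0, 0, 0],
  [0, -0.3, -2.0, -1, 0, 0, 0],
  [0, 0, 0, -1, 0, 0, 0],
])

```text
t: 4.47
tool_pos: [458.1, -23.8, 59.0]
orientation: [-0.154, -3.136, 0.003]
contact_force: [0.2, 0.0, -0.5]
opening: 0.054
finger_force: 50.4
```

Call:
carry_out([
  [0, 0, 0, 0, 0, 0, 0],
  [0, 0, 0, 0, 0, 0, 0],
])

```text
t: 4.63
tool_pos: [459.1, -18.0, 59.3]
orientation: [-0.142, -3.136, 0.001]
contact_force: [0.0, -0.3, 0.7]
opening: 0.058
finger_force: 50.4
```

Run:
```python
from h import *
s=ctrl.sense();print(s['tool_pos'],s['orientation'],s['contact_force'])
t=vision.read_camera('top');v=vision.read_camera('scene');np.save('pics/top3.npy',t);np.save('pics/scene3.npy',v)
a=cv2.resize(t[230:310,250:330],(400,400),interpolation=3);b=cv2.resize(v[175:275,290:390],(400,400),interpolation=3)
c=cv2.resize(t[205:265,140:230],(400,200),interpolation=3);d=cv2.resize(v[260:335,170:270],(400,200),interpolation=3)
c=cv2.resize(t[210:264,146:218],(400,200*3//2),interpolation=3)[:200];
cv2.imwrite('pics/g3.png',np.vstack([np.hstack([a,b]),np.hstack([cv2.resize(t[212:262,145:215],(280,200),interpolation=3),cv2.resize(v[265:335,172:264],(263,200),interpolation=3),np.zeros((200,257,3),np.uint8)])])[...,::-1])
```

```text
[459.13419678 -17.9801549   59.34153649] [-1.42068437e-01 -3.13589525e+00  5.23079006e-04] [ 0.02871569 -0.25788708  0.67652827]
```

View pics/g3.png

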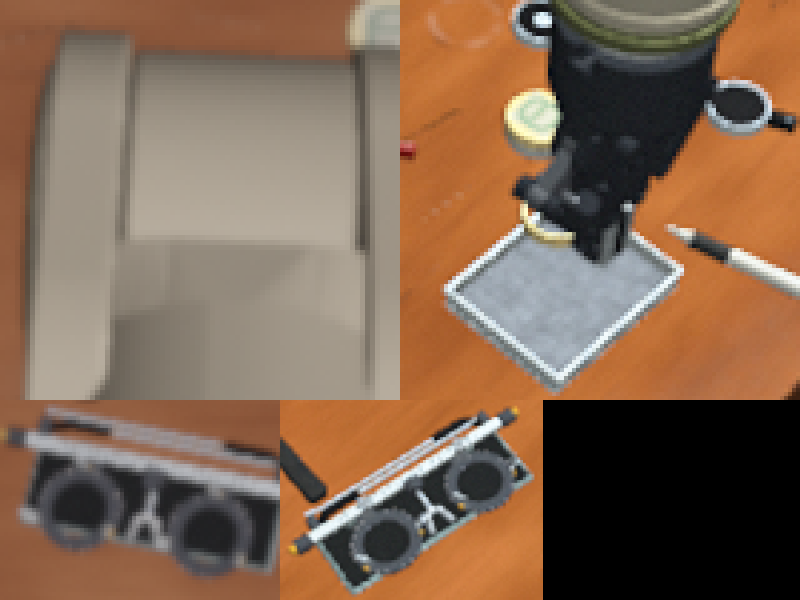

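The lens is held over the dish. The dish and both empty cells are visible in the scene view. I lower and release, then compute the cell centres from these pictures.

Call:
carry_out([
  [0, 0.1, 0, -2, 0, 0, 0],
  [0, 0, 0, -1.5, 0, 0, 0],
  [0, 0, 0, -0.8, 0, 0, 0],
  [0, 0, 0, -0.5, 0, 0, 0],
  [0, 0, 0, 0, 0, 0, 0],
])

```text
t: 5.15
tool_pos: [460.6, -18.1, 11.7]
orientation: [-0.141, -3.137, 0.0]
contact_force: [-0.0, 0.3, -0.1]
opening: 0.053
finger_force: 50.5
```

Run:
```python
from h import *
s=ctrl.sense();print(s['tool_pos'],s['contact_force'])
# cell rings: dark grey ring: inner dark hole bounded by grey; fit ellipse to grey annulus
I={n:np.load(f'pics/{n}3.npy') for n in('top','scene')}
out=[]
for n in I:
  for k,c in dict(tested=(557,270),covered=(541,193.5)).items():
    u,v=proj(n,[*c,18])[0]; S=8; h=15; x0,y0=int(u)-h,int(v)-h
    roi=cv2.resize(I[n][y0:y0+2*h,x0:x0+2*h],None,fx=S,fy=S,interpolation=cv2.INTER_CUBIC)
    g=cv2.cvtColor(roi,cv2.COLOR_RGB2GRAY); m=(g<52).astype(np.uint8)
    nn,lb,st,ce=cv2.connectedComponentsWithStats(m,connectivity=4); j=lb[h*S,h*S]
    q=max(cv2.findContours((lb==j).astype(np.uint8),0,cv2.CHAIN_APPROX_NONE)[0],key=cv2.contourArea); e=cv2.fitEllipse(cv2.convexHull(q))
    p=(np.array(e[0])+.5)/S-.5+[x0,y0]; print(n,k,g[h*S,h*S],np.array(e[1])/S,ray(n,p,14)[0].round(1),ray(n,p,18)[0].round(1))
    cv2.drawContours(roi,[q],-1,(255,0,0),1); cv2.circle(roi,tuple(np.int32(proj(n,[*c,18])[0]*S-np.array([x0,y0])*S)),2,(0,255,0),-1); out.append(roi)
cv2.imwrite('pics/r.png',np.vstack([np.hstack(out[:2]),np.hstack(out[2:])])[...,::-1])
```

```text
[460.5707174  -18.07108922  11.71047289] [-0.0265062   0.28573361 -0.13953524]
top tested 34 [12.585042   13.51263142] [558.2 269.9  14. ] [557.8 268.8  18. ]
top covered 33 [13.11029434 13.52677631] [541.8 195.1  14. ] [541.4 194.3  18. ]
scene tested 44 [13.65207767 16.08357811] [559.2 268.7  14. ] [557.3 269.9  18. ]
scene covered 43 [12.94341469 15.27553749] [543.4 193.8  14. ] [541.6 195.4  18. ]
```

View pics/r.png

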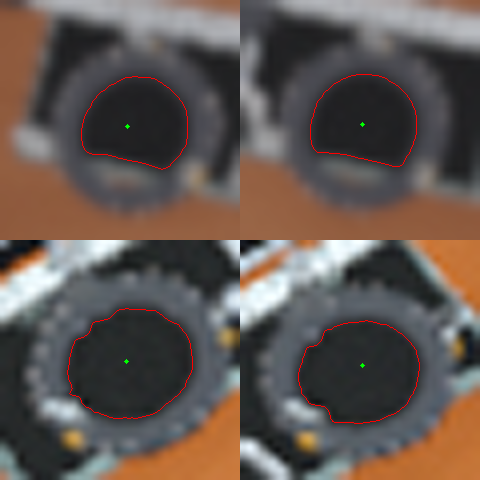

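Call:
carry_out([
  [0, 0, 0, -0.15, 0, 0, 0],
  [5, 0, 0, 0, 0, 0, 0],
  [15, 0, 0, 0, 0, 0, 0],
  [25, 0, 0, 0, 0, 0, 0],
  [25, 0, 0, 0, 0, 0, 0],
])

```text
t: 5.57
tool_pos: [461.2, -18.6, 11.2]
orientation: [0.143, 3.138, 0.0]
contact_force: [-0.1, -0.2, -0.3]
opening: 0.251
finger_force: 0.0
```

Call:
carry_out([
  [25, 0, 0, 0.5, 0, 0, 0],
  [25, 0, 0, 2, 0, 0, 0],
  [25, 0, 0, 3, 0, 0, 0],
  [30, 1.5, 0, 1.5, 0, 0, 6.3],
  [30, 2.8, -0.5, 0, 0, 0, 6.3],
])

```text
t: 5.98
tool_pos: [504.9, -22.7, 84.9]
orientation: [-0.211, 3.13, 0.002]
contact_force: [2.4, 0.7, 1.0]
opening: 0.302
finger_force: 0.0
```

Call:
carry_out([
  [30, 2.8, -0.5, 0, 0, 0, 6.3],
  [30, 2.8, -0.5, 0, 0, 0, 6.3],
  [30, 2.8, -0.5, 0, 0, 0, 6.3],
  [30, 2, -0.4, -1, 0, 0, 6.3],
  [30, 0, 0, -1, 0, 0, 0],
])

```text
t: 6.4
tool_pos: [611.8, -43.8, 61.5]
orientation: [-0.89, 3.009, -0.003]
contact_force: [-0.5, -0.6, 0.2]
opening: 0.301
finger_force: 0.0
```

Call:
carry_out([
  [30, 0, 0, -1, 0, 0, 0],
  [30, 0, 0, 0, 0, 0, 0],
])

```text
t: 6.57
tool_pos: [605.6, -42.5, 48.2]
orientation: [0.877, -3.012, -0.002]
contact_force: [-1.2, 1.0, -0.5]
opening: 0.296
finger_force: 0.0
```

Run:
```python
from h import *
s=ctrl.sense();print(s['tool_pos'],s['orientation'],s['opening'])
t=vision.read_camera('top');v=vision.read_camera('scene')
a=cv2.resize(t[170:290,250:350],(400,480),interpolation=3);b=cv2.resize(v[170:270,270:370],(400,480),interpolation=3)
cv2.imwrite('pics/g4.png',np.hstack([a,b])[...,::-1])
```

```text
[605.62514824 -42.48440374  48.19766751] [ 8.77320905e-01 -3.01185281e+00 -2.02059807e-03] 0.2955732172321289
```

View pics/g4.png

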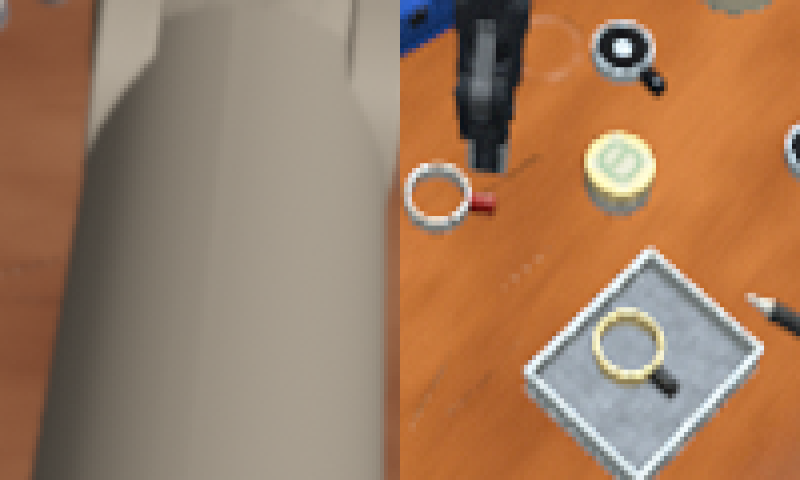

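The old lens lies flat in the dish, with the whole cream rim visible inside. The gripper is above the red tab, so I descend onto the new lens.

Call:
carry_out([
  [25, 0.15, 0.1, -2, 0, 0, 0],
  [25, 0, 0, -1.5, 0, 0, 0],
  [25, 0, 0, -0.7, 0, 0, 0],
  [25, 0, 0, 0, 0, 0, 0],
  [25, 0, 0, 0, 0, 0, 0],
])

```text
t: 7.08
tool_pos: [609.3, -41.5, 9.5]
orientation: [-0.881, 3.015, -0.0]
contact_force: [0.6, 0.5, 0.9]
opening: 0.249
finger_force: 0.0
```

Run:
```python
from h import *
s=ctrl.sense();print(s['tool_pos'],s['contact_force'])
v=vision.read_camera('scene')
# dish lens measure for robot/camera check
for n,im in(('scene',v),):
    u,w=proj(n,[490,-21,15])[0].astype(int);S=6;h=16;x0,y0=u-h,w-h
    roi=cv2.resize(im[y0:y0+2*h,x0:x0+2*h],None,fx=S,fy=S,interpolation=cv2.INTER_CUBIC);hsv=cv2.cvtColor(roi,cv2.COLOR_RGB2HSV)
    m=((hsv[...,0]>15)&(hsv[...,0]<40)&(hsv[...,1]>40)&(hsv[...,2]>125)).astype(np.uint8)
    q=max(cv2.findContours(m,0,cv2.CHAIN_APPROX_NONE)[0],key=cv2.contourArea);e=cv2.fitEllipse(cv2.convexHull(q))
    print(ray(n,(np.array(e[0])+.5)/S-.5+[x0,y0],14)[0],np.array(e[1])/S)
```

```text
[609.29678265 -41.50807701   9.45967046] [0.56968993 0.51881718 0.9487845 ]
[491.49135852 -19.49397428  14.        ] [15.85479228 18.01265717]
```

Call:
carry_out([
  [25, -0.2, -0.05, -0.6, 0, 0, 0],
  [25, 0, 0, 0, 0, 0, 0],
  [25, 0, 0, 0, 0, 0, 0],
])

```text
t: 7.38
tool_pos: [607.2, -42.2, 2.9]
orientation: [0.881, -3.015, 0.0]
contact_force: [-0.6, 0.6, 0.4]
opening: 0.251
finger_force: 0.0
```

Call:
carry_out([
  [12, 0, 0, 0, 0, 0, 0],
  [0, 0, 0, 0, 0, 0, 0],
  [0, 0, 0, 0, 0, 0, 0],
  [0, 0, 0, 0, 0, 0, 0],
  [0, 0, 0, 0.5, 0, 0, 0],
])

```text
t: 7.8
tool_pos: [606.8, -42.1, 7.1]
orientation: [0.881, -3.014, -0.0]
contact_force: [0.7, 0.7, 0.2]
opening: 0.056
finger_force: 48.9
```

Call:
carry_out([
  [0, 0, 0, 2, 0, 0, 0],
  [0, 0, 0, 3, 0, 0, 0],
  [0, 0, 0, 2, 0, 0, 0],
  [0, 0, 0, 0, 0, 0, 0],
  [0, 0, 0, 0, 0, 0, 0],
])

```text
t: 8.22
tool_pos: [608.5, -42.1, 79.4]
orientation: [-0.881, 3.012, -0.001]
contact_force: [0.2, -0.0, -0.9]
opening: 0.05
finger_force: 48.9
```

Run:
```python
from h import *
s=ctrl.sense();print(s['tool_pos'],s['orientation'],s['opening'],s['contact_force'])
t=vision.read_camera('top');v=vision.read_camera('scene')
a=cv2.resize(t[170:270,250:350],(400,480),interpolation=3);b=cv2.resize(v[150:250,240:340],(400,480),interpolation=3)
cv2.imwrite('pics/g5.png',np.hstack([a,b])[...,::-1])
for n in('top','scene'): print(proj(n,s['tool_pos']))
```

```text
[608.50897871 -42.14013037  79.44405482] [-8.80652031e-01  3.01243822e+00 -1.35067615e-03] 0.049874930305064145 [ 0.2374493  -0.02653405 -0.87744991]
[[301.86208383 210.58105194]]
[[292.4048263  189.87210291]]
```

View pics/g5.png

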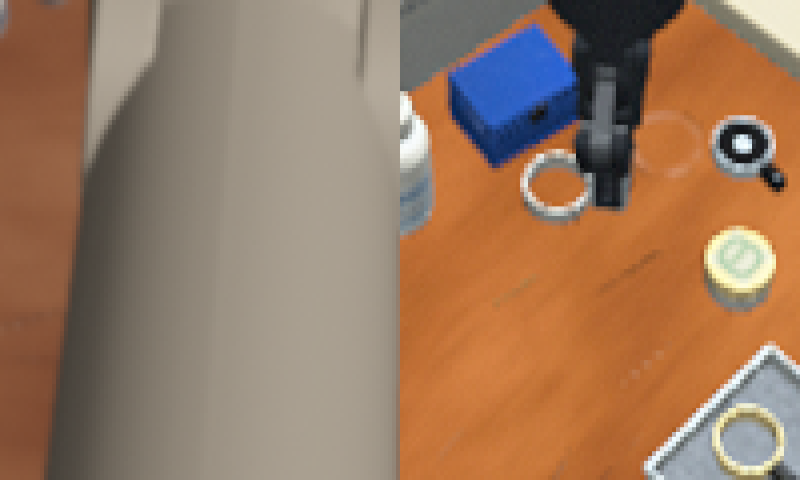

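Held level. I carry it to the tested cell.

Call:
carry_out([
  [0, -0.8, 2.8, 0, 0, 0, -6.4],
  [0, -0.9, 3.5, 0, 0, 0, -6.4],
  [0, -0.9, 3.5, 0, 0, 0, -6.4],
  [0, -0.9, 3.5, 0, 0, 0, -6.4],
  [0, -0.9, 3.5, 0, 0, 0, -6.4],
])

```text
t: 8.73
tool_pos: [561.8, 127.1, 76.3]
orientation: [0.007, -3.139, 0.001]
contact_force: [1.5, -0.0, -0.4]
opening: 0.057
finger_force: 48.9
```

Call:
carry_out([
  [0, -0.9, 3.5, 0, 0, 0, -6.4],
  [0, -0.9, 3.5, 0, 0, 0, -6.4],
  [0, -0.9, 3.5, 0, 0, 0, 0],
  [0, -0.9, 3.0, 0, 0, 0, 0],
  [0, 0, 1.4, 0, 0, 0, 0],
])

```text
t: 9.15
tool_pos: [523.5, 280.6, 76.0]
orientation: [-0.323, -3.121, -0.001]
contact_force: [-0.8, 1.0, 0.0]
opening: 0.054
finger_force: 48.9
```

Call:
carry_out([
  [0, 0, 0, 0, 0, 0, 0],
  [0, 0, 0, 0, 0, 0, 0],
  [0, 0, 0, 0, 0, 0, 0],
])

```text
t: 9.4
tool_pos: [527.7, 272.8, 76.9]
orientation: [-0.337, -3.123, 0.003]
contact_force: [0.7, -0.6, -0.0]
opening: 0.055
finger_force: 49.0
```

Call:
carry_out([
  [0, 0, 0.25, -1.5, 0, 0, 0],
  [0, 0, 0, -1.2, 0, 0, 0],
  [0, 0, 0, -0.4, 0, 0, 0],
  [0, 0, 0, 0, 0, 0, 0],
  [0, 0, 0, 0, 0, 0, 0],
])

```text
t: 9.82
tool_pos: [527.5, 276.3, 46.5]
orientation: [-0.336, -3.123, 0.002]
contact_force: [-0.1, 0.0, -0.2]
opening: 0.059
finger_force: 48.9
```

Run:
```python
from h import *
s=ctrl.sense();print(s['tool_pos'],s['orientation'],s['opening'],s['contact_force'])
t=vision.read_camera('top');v=vision.read_camera('scene')
a=cv2.resize(t[205:255,140:190],(400,400),interpolation=3);b=cv2.resize(v[280:330,180:230],(400,400),interpolation=3)
tgt=np.array([557.2,269.1]); th=np.radians(-12.2); dz=s['tool_pos'][2]-2.7+8
for n,im,o in(('top',a,(140,205)),('scene',b,(180,280))):
    k=np.linspace(0,6.28,80)
    p=(proj(n,np.c_[s['tool_pos'][0]+29.5*np.cos(th)+19*np.cos(k),s['tool_pos'][1]+29.5*np.sin(th)+19*np.sin(k),k*0+dz])-o+.5)*8
    cv2.polylines(im,[np.int32(p)],True,(0,255,0),1)
cv2.imwrite('pics/g6.png',np.hstack([a,b])[...,::-1])
```

```text
[527.48316208 276.33473849  46.4875026 ] [-3.36062714e-01 -3.12286142e+00  1.50245946e-03] 0.0586582057365099 [-0.10531989  0.01916776 -0.21916712]
```

View pics/g6.png

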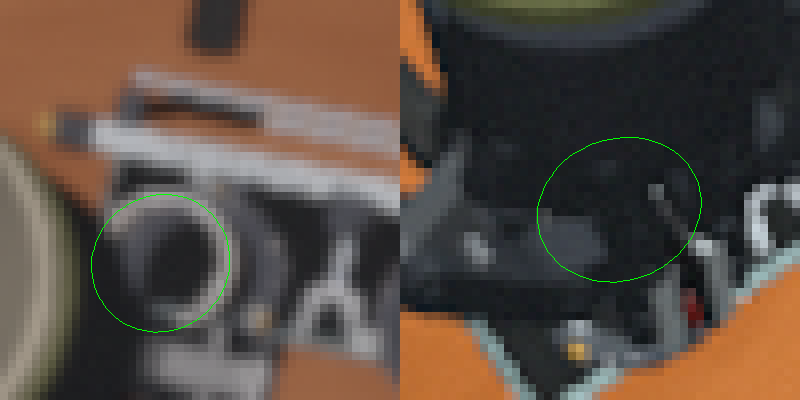

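Top view: the silver rim in hand coincides with the predicted circle, so robot and top camera agree. I lower it, watching the force.

Call:
carry_out([
  [0, 0.05, -0.08, -0.6, 0, 0, 0],
  [0, 0, 0, -0.6, 0, 0, 0],
  [0, 0, 0, -0.4, 0, 0, 0],
  [0, 0, 0, -0.3, 0, 0, 0],
  [0, 0, 0, 0, 0, 0, 0],
])

```text
t: 10.33
tool_pos: [527.3, 276.3, 26.7]
orientation: [-0.334, -3.122, 0.002]
contact_force: [-0.1, -0.7, 0.1]
opening: 0.053
finger_force: 49.0
```

Call:
carry_out([
  [0, 0, 0, -0.2, 0, 0, 0],
  [0, 0, 0, -0.2, 0, 0, 0],
  [0, 0, 0, 0, 0, 0, 0],
])

```text
t: 10.58
tool_pos: [527.8, 276.5, 23.5]
orientation: [-0.334, -3.123, 0.0]
contact_force: [-0.9, -0.0, -0.2]
opening: 0.055
finger_force: 49.0
```

Call:
carry_out([
  [0, 0, -0.06, -0.1, 0, 0, 0],
  [0, 0, 0, -0.1, 0, 0, 0],
  [0, 0, 0, 0, 0, 0, 0],
])

```text
t: 10.83
tool_pos: [527.9, 275.9, 21.7]
orientation: [-0.334, -3.124, 0.0]
contact_force: [-0.3, -0.2, -0.4]
opening: 0.05
finger_force: 49.0
```

Call:
carry_out([
  [0, 0, -0.02, -0.08, 0, 0, 0],
  [0, 0, 0, 0, 0, 0, 0],
  [4, 0, 0, 0, 0, 0, 0],
  [10, 0, 0, 0, 0, 0, 0],
  [22, 0, 0, 0, 0, 0, 0],
])

```text
t: 11.25
tool_pos: [527.9, 275.8, 21.0]
orientation: [-0.334, -3.124, 0.0]
contact_force: [-0.6, -0.4, -0.6]
opening: 0.212
finger_force: 0.0
```

Call:
carry_out([
  [25, 0, 0, 0, 0, 0, 0],
  [25, 0, 0, 0.5, 0, 0, 0],
  [25, 0, 0, 1.5, 0, 0, 0],
  [25, 0, 0, 3, 0, 0, 0],
  [25, 0, 0, 3, 0, 0, 0],
])

```text
t: 11.67
tool_pos: [527.0, 275.2, 101.2]
orientation: [-0.334, -3.122, 0.003]
contact_force: [0.2, -0.7, 1.4]
opening: 0.248
finger_force: 0.0
```

Released. I move to the pinhole disc and measure the seated lens on the way.

Call:
carry_out([
  [25, 0.4, -3.0, 0, 0, 0, 2.1],
  [25, 0.45, -3.7, 0, 0, 0, 0],
  [25, 0.45, -3.7, 0, 0, 0, 0],
  [25, 0.45, -3.7, 0, 0, 0, 0],
  [25, 0.45, -3.7, 0, 0, 0, 0],
])

```text
t: 12.08
tool_pos: [550.0, 96.1, 101.6]
orientation: [0.276, 3.129, 0.001]
contact_force: [0.8, 0.0, -1.0]
opening: 0.253
finger_force: 0.0
```

Call:
carry_out([
  [25, 0.45, -3.7, 0, 0, 0, 0],
  [25, 0.45, -3.7, 0, 0, 0, 0],
  [25, 0.45, -3.7, 0, 0, 0, 0],
  [25, 0.45, -3.7, 0, 0, 0, 0],
  [25, 0.45, -3.7, 0, 0, 0, 0],
])

```text
t: 12.5
tool_pos: [572.5, -89.0, 101.6]
orientation: [0.277, 3.129, 0.0]
contact_force: [0.2, -0.5, -0.1]
opening: 0.248
finger_force: 0.0
```

Call:
carry_out([
  [25, 0.45, -3.7, -1, 0, 0, 0],
  [25, 0.5, -3.7, -2, 0, 0, 0],
  [25, 0, -0.8, -2, 0, 0, 0],
  [25, 0, 0, 0, 0, 0, 0],
  [25, 0, 0, 0, 0, 0, 0],
])

```text
t: 12.92
tool_pos: [580.8, -169.0, 50.5]
orientation: [-0.279, -3.127, -0.0]
contact_force: [0.8, 0.6, 1.4]
opening: 0.252
finger_force: 0.0
```

Run:
```python
from h import *
s=ctrl.sense();print(s['tool_pos'],s['orientation'],s['contact_force'])
I={n:vision.read_camera(n) for n in('top','scene')}
for n in I:
    np.save(f'pics/{n}7.npy',I[n])
    u,v=proj(n,[557,269,26])[0]; S=8; h=15; x0,y0=int(u)-h,int(v)-h
    roi=cv2.resize(I[n][y0:y0+2*h,x0:x0+2*h],None,fx=S,fy=S,interpolation=cv2.INTER_CUBIC)
    old=cv2.resize(np.load(f'pics/{n}3.npy')[y0:y0+2*h,x0:x0+2*h],None,fx=S,fy=S,interpolation=cv2.INTER_CUBIC)
    m=(cv2.absdiff(roi,old).max(2)>28).astype(np.uint8); m=cv2.morphologyEx(m,cv2.MORPH_OPEN,np.ones((7,7)))
    q=max(cv2.findContours(m,0,cv2.CHAIN_APPROX_NONE)[0],key=cv2.contourArea); e=cv2.fitEllipse(cv2.convexHull(q))
    print(n,(np.array(e[1])/S).round(1),ray(n,(np.array(e[0])+.5)/S-.5+[x0,y0],26)[0].round(1))
    # pinhole: bright bushing
    z=meas(I[n],n,(610,-175),rad=17 if n=='scene' else 22); print('pin',z['c'],z['tab'],z['ang'],z['ax'])
```

```text
[ 580.8364906  -168.98928158   50.53173628] [-2.79297599e-01 -3.12657845e+00 -3.72113741e-04] [0.84634922 0.59197956 1.39872441]
top [18.5 19.3] [556.7 269.6  26. ]
pin [ 648.1 -149.8] [ 643.9 -125.8] 99.9 [13.87832928 15.9431076 ]
scene [21.1 27. ] [551.3 271.2  26. ]
pin [ 625.7 -224.4] [ 612.3 -201.3] 120.2 [11.10011292 23.20824432]
```

Call:
carry_out([
  [25, 0.08, -0.1, -2, 0, 0, 0],
  [25, 0, 0, -1.5, 0, 0, 0],
  [25, 0, 0, -0.8, 0, 0, 0],
  [25, 0, 0, 0, 0, 0, 0],
  [25, 0, 0, 0, 0, 0, 0],
])

```text
t: 13.43
tool_pos: [583.2, -168.6, 9.1]
orientation: [0.274, 3.129, 0.0]
contact_force: [-0.1, -0.8, 0.3]
opening: 0.248
finger_force: 0.0
```

Run:
```python
from h import *
I=np.load('pics/scene0.npy')
# pinhole in the first scene picture: crop narrow, bushing centroid and black tab
n='scene';u,v=proj(n,[611,-176,8])[0];S=6;h=11;x0,y0=int(u)-h,int(v)-h
roi=cv2.resize(I[y0:y0+2*h,x0:x0+2*h+6],None,fx=S,fy=S,interpolation=cv2.INTER_CUBIC);hsv=cv2.cvtColor(roi,cv2.COLOR_RGB2HSV)
m=(hsv[...,1]<95).astype(np.uint8);nn,lb,st,ce=cv2.connectedComponentsWithStats(m);j=1+np.argmax(st[1:,4]);print(st[j],S)
f=(lb==j).astype(np.uint8);cs=max(cv2.findContours(f,0,cv2.CHAIN_APPROX_NONE)[0],key=cv2.contourArea);f=cv2.drawContours(f*0,[cs],-1,1,-1)
o=cv2.morphologyEx(f,cv2.MORPH_OPEN,cv2.getStructuringElement(2,(61,61)));e=cv2.fitEllipse(max(cv2.findContours(o,0,1)[0],key=cv2.contourArea))
r=f&~cv2.dilate(o,np.ones((5,5),np.uint8));nn,lb,st,ce=cv2.connectedComponentsWithStats(r);j=1+np.argmax(st[1:,4])
A,B=ray(n,[(np.array(p)+.5)/S-.5+[x0,y0] for p in(e[0],ce[j])],8)[:,:2];print(A,B,np.degrees(np.arctan2(*(B-A)[::-1])))
```

```text
[  23   36  109   91 6553] 6
[ 610.1294015  -172.99030352] [ 582.41121445 -168.18799008] 170.170795478399
```

Call:
carry_out([
  [25, -0.18, -0.12, -0.6, 0, 0, 0],
  [25, 0, 0, 0, 0, 0, 0],
  [25, 0, 0, 0, 0, 0, 0],
])

```text
t: 13.68
tool_pos: [580.9, -171.0, 2.7]
orientation: [0.277, 3.129, -0.0]
contact_force: [0.6, -0.0, 0.7]
opening: 0.254
finger_force: 0.0
```

Call:
carry_out([
  [12, 0, 0, 0, 0, 0, 0],
  [0, 0, 0, 0, 0, 0, 0],
  [0, 0, 0, 0, 0, 0, 0],
  [0, 0, 0, 0, 0, 0, 0],
  [0, 0, 0, 0, 0, 0, 0],
])

```text
t: 14.1
tool_pos: [581.1, -171.0, 2.8]
orientation: [0.277, 3.129, -0.0]
contact_force: [-1.0, 0.1, 5.1]
opening: 0.065
finger_force: 49.3
```

Call:
carry_out([
  [0, 0, 0, 0.5, 0, 0, 0],
  [0, 0, 0, 1.5, 0, 0, 0],
  [0, 0, 0, 3, 0, 0, 0],
  [0, 0, 0, 3, 0, 0, 0],
  [0, 0, 0, 1.7, 0, 0, 0],
])

```text
t: 14.52
tool_pos: [581.9, -171.4, 102.6]
orientation: [0.277, 3.126, -0.001]
contact_force: [0.9, -0.2, 0.6]
opening: 0.06
finger_force: 48.9
```

Call:
carry_out([
  [0, -0.4, 3.0, 0, 0, 0, -2.1],
  [0, -0.45, 3.7, 0, 0, 0, 0],
  [0, -0.45, 3.7, 0, 0, 0, 0],
  [0, -0.45, 3.7, 0, 0, 0, 0],
  [0, -0.45, 3.7, 0, 0, 0, 0],
])

```text
t: 14.93
tool_pos: [558.3, 8.7, 99.5]
orientation: [0.335, 3.123, 0.0]
contact_force: [0.5, 0.2, -1.0]
opening: 0.067
finger_force: 48.9
```

Call:
carry_out([
  [0, -0.45, 3.7, 0, 0, 0, 0],
  [0, -0.45, 3.7, 0, 0, 0, 0],
  [0, -0.45, 3.7, 0, 0, 0, 0],
  [0, -0.45, 3.7, 0, 0, 0, 0],
  [0, -0.45, 3.7, 0, 0, 0, 0],
])

```text
t: 15.35
tool_pos: [535.8, 193.9, 99.6]
orientation: [0.334, 3.124, 0.0]
contact_force: [-0.2, 0.8, -0.4]
opening: 0.069
finger_force: 48.9
```

Call:
carry_out([
  [0, -0.4, 3.0, 0, 0, 0, 0],
  [0, -0.4, 2.6, 0, 0, 0, 0],
  [0, 0, 2.0, 0, 0, 0, 0],
  [0, 0, 0, 0, 0, 0, 0],
  [0, 0, 0, 0, 0, 0, 0],
])

```text
t: 15.77
tool_pos: [527.7, 269.6, 99.1]
orientation: [-0.33, -3.124, 0.0]
contact_force: [0.2, -0.8, -0.5]
opening: 0.07
finger_force: 48.9
```

Call:
carry_out([
  [0, 0, 0, 0, 0, 0, 0],
  [0, 0, 0, 0, 0, 0, 0],
  [0, 0, 0, 0, 0, 0, 0],
])

```text
t: 16.02
tool_pos: [528.8, 266.5, 99.4]
orientation: [0.338, 3.123, -0.001]
contact_force: [-0.3, -0.2, -0.5]
opening: 0.067
finger_force: 48.9
```

Call:
carry_out([
  [0, -0.1, 0.9, -1.5, 0, 0, 0],
  [0, 0, 0, -1.5, 0, 0, 0],
  [0, 0, 0, -1.5, 0, 0, 0],
  [0, 0, 0, 0, 0, 0, 0],
  [0, 0, 0, 0, 0, 0, 0],
])

```text
t: 16.43
tool_pos: [527.1, 276.0, 53.9]
orientation: [-0.336, -3.122, 0.002]
contact_force: [0.8, -0.1, -0.1]
opening: 0.066
finger_force: 48.9
```

Run:
```python
from h import *
s=ctrl.sense();p=s['tool_pos'];print(p,s['orientation'],s['contact_force'])
I=vision.read_camera('top');np.save('pics/top8.npy',I)
th=np.radians(-12.2);zt=p[2]-2.8+8;c=[p[0]+29.8*np.cos(th),p[1]+29.8*np.sin(th),zt];print('pred',c)
S=8;h=13;u,v=proj('top',c)[0];x0,y0=int(u)-h,int(v)-h
roi=cv2.resize(I[y0:y0+2*h,x0:x0+2*h],None,fx=S,fy=S,interpolation=cv2.INTER_CUBIC)
g=cv2.cvtColor(roi,cv2.COLOR_RGB2GRAY);k=np.hypot(*(np.indices(g.shape)[::-1]-np.array([(u-x0+.5)*S,(v-y0+.5)*S])[:,None,None]))<6*S
m=((g>105)&k).astype(np.uint8);nn,lb,st,ce=cv2.connectedComponentsWithStats(m)
for j in range(1,nn): print(st[j,4],ray('top',(ce[j]+.5)/S-.5+[x0,y0],zt-1)[0].round(1))
cv2.imwrite('pics/g8.png',cv2.resize(I[205:255,140:190],(600,600),interpolation=3)[...,::-1])
```

```text
[527.08399474 276.00742441  53.88861106] [-3.36051883e-01 -3.12223932e+00  2.20760627e-03] [ 0.82643198 -0.10707942 -0.11125337]
pred [np.float64(556.2109883868317), np.float64(269.709945472437), np.float64(59.088611064696785)]
1738 [557.1 270.   58.1]
```

The bushing is found at (557.1, 270.0), within 1 mm of the cell axis. I lower it.

Call:
carry_out([
  [0, 0, -0.05, -0.6, 0, 0, 0],
  [0, 0, 0, -0.6, 0, 0, 0],
  [0, 0, 0, -0.4, 0, 0, 0],
  [0, 0, 0, -0.3, 0, 0, 0],
  [0, 0, 0, 0, 0, 0, 0],
])

```text
t: 16.9
tool_pos: [526.8, 276.4, 34.5]
orientation: [-0.334, -3.123, 0.001]
contact_force: [-0.2, 0.7, 0.5]
opening: 0.063
finger_force: 48.9
```

Call:
carry_out([
  [0, 0, 0, -0.2, 0, 0, 0],
  [0, 0, 0, -0.1, 0, 0, 0],
  [0, 0, 0, 0, 0, 0, 0],
])

```text
t: 17.15
tool_pos: [527.3, 276.7, 32.2]
orientation: [-0.334, -3.124, 0.0]
contact_force: [-0.5, 0.4, -0.6]
opening: 0.065
finger_force: 48.9
```

Call:
carry_out([
  [0, 0.05, -0.08, -0.1, 0, 0, 0],
  [0, 0, 0, -0.1, 0, 0, 0],
  [0, 0, 0, -0.1, 0, 0, 0],
  [0, 0, 0, 0, 0, 0, 0],
])

```text
t: 17.48
tool_pos: [528.0, 275.8, 29.3]
orientation: [0.334, 3.124, -0.0]
contact_force: [0.2, -0.2, 2.0]
opening: 0.065
finger_force: 49.1
```

Call:
carry_out([
  [4, 0, 0, 0, 0, 0, 0],
  [8, 0, 0, 0, 0, 0, 0],
  [16, 0, 0, 0, 0, 0, 0],
  [25, 0, 0, 0, 0, 0, 0],
  [25, 0, 0, 0, 0, 0, 0],
])

```text
t: 17.9
tool_pos: [527.8, 275.9, 29.3]
orientation: [-0.334, -3.124, 0.0]
contact_force: [0.6, 0.7, -0.3]
opening: 0.249
finger_force: 0.0
```

Call:
carry_out([
  [25, 0, 0, 0.5, 0, 0, 0],
  [25, 0, 0, 1.5, 0, 0, 0],
  [25, 0, 0, 3, 0, 0, 0],
  [25, 0, 0, 2, 0, 0, 0],
  [25, 0, -0.5, 0, 0, 0, 0],
])

```text
t: 18.32
tool_pos: [530.2, 273.2, 104.5]
orientation: [0.332, 3.118, 0.008]
contact_force: [1.1, 1.1, 0.5]
opening: 0.251
finger_force: 0.0
```

Call:
carry_out([
  [25, -0.5, -3.2, 0, 0, 0, 6],
  [25, -0.6, -3.7, 0, 0, 0, 6],
  [25, -0.6, -3.7, 0, 0, 0, 6],
  [25, -0.6, -3.7, 0, 0, 0, 6],
  [25, -0.6, -3.7, 0, 0, 0, 5.8],
])

```text
t: 18.73
tool_pos: [498.2, 89.1, 99.3]
orientation: [-0.489, 3.103, -0.0]
contact_force: [0.9, -0.2, 0.2]
opening: 0.253
finger_force: 0.0
```

Call:
carry_out([
  [25, -0.6, -3.7, 0, 0, 0, 0],
  [25, -0.6, -3.7, 0, 0, 0, 0],
  [25, -0.6, -3.7, 0, 0, 0, 0],
  [25, -0.6, -3.7, 0, 0, 0, 0],
  [25, -0.6, -3.7, 0, 0, 0, 0],
])

```text
t: 19.15
tool_pos: [468.1, -95.9, 99.5]
orientation: [-0.48, 3.104, 0.0]
contact_force: [1.1, 0.3, 0.9]
opening: 0.252
finger_force: 0.0
```

Call:
carry_out([
  [25, -0.6, -3.7, -1, 0, 0, 0],
  [25, -0.6, -3.7, -1.5, 0, 0, 0],
  [25, -0.5, -3.2, -1.5, 0, 0, 0],
  [25, 0, 0, -1, 0, 0, 0],
  [25, 0, 0, 0, 0, 0, 0],
])

```text
t: 19.57
tool_pos: [449.5, -201.8, 47.4]
orientation: [0.472, -3.102, -0.001]
contact_force: [-0.2, 1.2, -0.3]
opening: 0.25
finger_force: 0.0
```

Call:
carry_out([
  [25, 0, 0, 0, 0, 0, 0],
  [25, 0, 0, 0, 0, 0, 0],
  [25, 0, 0, 0, 0, 0, 0],
])

```text
t: 19.82
tool_pos: [452.9, -198.8, 50.0]
orientation: [-0.484, 3.103, 0.0]
contact_force: [-0.1, 0.1, 0.2]
opening: 0.254
finger_force: 0.0
```

Run:
```python
from h import *
s=ctrl.sense();p=s['tool_pos'];print(p,s['orientation'])
I={n:vision.read_camera(n) for n in('top','scene')}
for n in I:
    np.save(f'pics/{n}9.npy',I[n])
    S=8;h=13;u,v=proj(n,[557,269.3,34])[0];x0,y0=int(u)-h,int(v)-h
    roi=cv2.resize(I[n][y0:y0+2*h,x0:x0+2*h],None,fx=S,fy=S,interpolation=cv2.INTER_CUBIC)
    g=cv2.cvtColor(roi,cv2.COLOR_RGB2GRAY);k=np.hypot(*(np.indices(g.shape)[::-1]-np.array([(u-x0+.5)*S,(v-y0+.5)*S])[:,None,None]))<6*S
    nn,lb,st,ce=cv2.connectedComponentsWithStats(((g>105)&k).astype(np.uint8))
    j=1+np.argmax(st[1:,4]);q=(ce[j]+.5)/S-.5+[x0,y0];print(n,st[j,4],q,ray(n,q,33)[0].round(1))
    if n=='top':qt=q
print('tri',tri(qt,q))
print('blank scene',meas(I['scene'],'scene',(481,-194)))
```

```text
[ 452.85345617 -198.76398286   50.01397251] [-4.84147724e-01  3.10278508e+00  9.37944007e-05]
top 1629 [162.0472299  237.71781001] [557.8 270.1  33. ]
scene 2030 [207.22992611 309.96133005] [558.4 270.3  33. ]
tri [558.03202198 270.21908407  33.18341321]
blank scene {'px': array([390.8, 181.3]), 'tabpx': array([387.6, 194.4]), 'ax': array([15.84878254, 20.18501663]), 'c': array([ 486.5, -274.5]), 'tab': array([ 468.9, -232.1]), 'L': np.float64(46.0), 'ang': np.float64(112.5), 'area': np.int32(1230)}
```

Triangulated, the pinhole bushing sits at (558, 270, 33.2), so it is fully home. Now the blank.

Call:
carry_out([
  [25, 0, -0.4, -2, 0, 0, 0],
  [25, 0, 0, -1.5, 0, 0, 0],
  [25, 0, 0, -0.8, 0, 0, 0],
  [25, 0, 0, 0, 0, 0, 0],
  [25, 0, 0, 0, 0, 0, 0],
])

```text
t: 20.33
tool_pos: [451.9, -203.8, 6.5]
orientation: [0.481, -3.104, -0.0]
contact_force: [1.0, -0.5, 0.1]
opening: 0.246
finger_force: 0.0
```

Call:
carry_out([
  [25, 0, 0, 0, 0, 0, 0],
  [25, 0, 0, 0, 0, 0, 0],
])

```text
t: 20.5
tool_pos: [452.6, -204.2, 7.2]
orientation: [-0.481, 3.103, -0.001]
contact_force: [-0.2, 0.1, -0.4]
opening: 0.248
finger_force: 0.0
```

Call:
carry_out([
  [25, 0, 0.1, -0.44, 0, 0, 0],
  [25, 0, 0, 0, 0, 0, 0],
  [12, 0, 0, 0, 0, 0, 0],
  [0, 0, 0, 0, 0, 0, 0],
  [0, 0, 0, 0, 0, 0, 0],
])

```text
t: 20.92
tool_pos: [451.9, -203.2, 2.0]
orientation: [-0.48, 3.105, -0.0]
contact_force: [-0.1, -0.3, 1.2]
opening: 0.063
finger_force: 49.0
```

Call:
carry_out([
  [0, 0, 0, 0, 0, 0, 0],
  [0, 0, 0, 0, 0, 0, 0],
  [0, 0, 0, 0, 0, 0, 0],
])

```text
t: 21.17
tool_pos: [451.9, -203.2, 2.1]
orientation: [-0.48, 3.104, -0.0]
contact_force: [-0.3, 0.9, 3.0]
opening: 0.069
finger_force: 49.1
```

Call:
carry_out([
  [0, 0, 0, 0.5, 0, 0, 0],
  [0, 0, 0, 1.5, 0, 0, 0],
  [0, 0, 0, 3, 0, 0, 0],
  [0, 0, 0, 3, 0, 0, 0],
  [0, 0, 0, 1.7, 0, 0, 0],
])

```text
t: 21.58
tool_pos: [452.6, -203.9, 101.9]
orientation: [-0.479, 3.102, -0.002]
contact_force: [0.4, -0.5, -1.0]
opening: 0.07
finger_force: 48.9
```

Call:
carry_out([
  [0, 0.5, 3.2, 0, 0, 0, -6],
  [0, 0.55, 3.7, 0, 0, 0, -6],
  [0, 0.55, 3.7, 0, 0, 0, -6],
  [0, 0.55, 3.7, 0, 0, 0, -6],
  [0, 0.55, 3.7, 0, 0, 0, -5.8],
])

```text
t: 22.0
tool_pos: [478.4, -25.2, 99.4]
orientation: [0.328, 3.124, 0.0]
contact_force: [0.6, 0.2, -0.4]
opening: 0.065
finger_force: 48.9
```

Call:
carry_out([
  [0, 0.55, 3.7, 0, 0, 0, 0],
  [0, 0.55, 3.7, 0, 0, 0, 0],
  [0, 0.55, 3.7, 0, 0, 0, 0],
  [0, 0.55, 3.7, 0, 0, 0, 0],
  [0, 0.55, 3.7, 0, 0, 0, 0],
])

```text
t: 22.42
tool_pos: [505.9, 160.3, 99.3]
orientation: [0.319, 3.125, 0.0]
contact_force: [1.3, -0.5, 0.5]
opening: 0.066
finger_force: 48.9
```

Call:
carry_out([
  [0, 0.5, 2.5, 0, 0, 0, 0],
  [0, 0, 1.5, 0, 0, 0, 0],
  [0, 0, 0, -1.5, 0, 0, 0],
  [0, 0, 0, -1.5, 0, 0, 0],
  [0, 0, 0, -1.5, 0, 0, 0],
])

```text
t: 22.83
tool_pos: [511.1, 199.0, 53.7]
orientation: [0.318, 3.125, 0.0]
contact_force: [-0.2, 0.8, -0.9]
opening: 0.066
finger_force: 48.9
```

Call:
carry_out([
  [0, 0, 0, 0, 0, 0, 0],
  [0, 0, 0, 0, 0, 0, 0],
  [0, 0, 0, 0, 0, 0, 0],
])

```text
t: 23.08
tool_pos: [511.5, 198.4, 54.8]
orientation: [0.32, 3.125, 0.0]
contact_force: [1.1, -0.4, -0.2]
opening: 0.066
finger_force: 48.9
```

```bash
cat > b.py <<'E'
from h import *
s=ctrl.sense();p=s['tool_pos'];print(p,s['orientation'],s['contact_force'])
I=vision.read_camera('top');ref=np.load('pics/top9.npy')
th=np.radians(-12.2);zt=p[2]-2.2+8;c=[p[0]+30.5*np.cos(th),p[1]+30.5*np.sin(th),zt];print('pred',c)
S=8;h=14;u,v=proj('top',c)[0];x0,y0=int(u)-h,int(v)-h
roi=cv2.resize(I[y0:y0+2*h,x0:x0+2*h],None,fx=S,fy=S,interpolation=cv2.INTER_CUBIC)
g=cv2.cvtColor(roi,cv2.COLOR_RGB2GRAY)
m=(g<70).astype(np.uint8);nn,lb,st,ce=cv2.connectedComponentsWithStats(m);j=lb[int((v-y0+.5)*S),int((u-x0+.5)*S)]
q=max(cv2.findContours((lb==j).astype(np.uint8),0,cv2.CHAIN_APPROX_NONE)[0],key=cv2.contourArea);o=cv2.morphologyEx((lb==j).astype(np.uint8),2,cv2.getStructuringElement(2,(49,49)))
e=cv2.fitEllipse(max(cv2.findContours(o,0,1)[0],key=cv2.contourArea))
print(st[j],np.array(e[1])/S,ray('top',(np.array(e[0])+.5)/S-.5+[x0,y0],zt)[0].round(1))
E
python3 b.py
```

```text
[511.47124469 198.42034386  54.81349101] [3.19621549e-01 3.12453276e+00 4.32043813e-04] [ 1.09902451 -0.37103307 -0.18231471]
pred [np.float64(541.282429466512), np.float64(191.974937563451), np.float64(60.613491010703925)]
[   86    67   116   157 10297] [ 9.0100956  12.80411816] [542.7 188.9  60.6]
```

Call:
carry_out([
  [0, 0, 0.28, -0.6, 0, 0, -0.5],
  [0, 0, 0, -0.4, 0, 0, 0],
  [0, 0, 0, 0, 0, 0, 0],
  [0, 0, 0, 0, 0, 0, 0],
])

```text
t: 23.47
tool_pos: [510.7, 201.2, 43.7]
orientation: [-0.332, -3.123, 0.001]
contact_force: [-0.5, -0.2, -0.9]
opening: 0.068
finger_force: 48.9
```

Run:
```python
from h import *
s=ctrl.sense();p=s['tool_pos'];print(p,s['orientation'])
I=vision.read_camera('top');np.save('pics/top10.npy',I)
th=np.radians(-12.2);zt=p[2]-2.2+8;c=np.array([p[0]+30.5*np.cos(th),p[1]+30.5*np.sin(th),zt]);print('pred',c)
# radial profile: rim = brightest at ~17 mm; for each centre offset score is too much -> edge points per ray, fit circle
g=cv2.cvtColor(I,cv2.COLOR_RGB2GRAY).astype(np.float32);P=[]
r=np.arange(11,23,.5)
for a in np.radians(np.arange(0,360,15)):
    w=np.c_[c[0]+r*np.cos(a),c[1]+r*np.sin(a),r*0+zt];q=proj('top',w).astype(np.float32)
    pr=cv2.remap(g,q[None,:,0].copy(),q[None,:,1].copy(),cv2.INTER_CUBIC)[0];i=pr.argmax();P.append((round(float(np.degrees(a))),r[i],int(pr[i]),int(pr.min())))
print(P)
```

```text
[510.70045934 201.24202617  43.6676774 ] [-3.32347751e-01 -3.12337689e+00  5.98488775e-04]
pred [540.51164412 194.79661988  49.4676774 ]
[(0, np.float64(18.0), 140, 27), (15, np.float64(18.0), 126, 27), (30, np.float64(18.0), 124, 32), (45, np.float64(22.5), 133, 66), (60, np.float64(15.5), 143, 108), (75, np.float64(12.0), 146, 103), (90, np.float64(11.5), 148, 105), (105, np.float64(11.5), 144, 106), (120, np.float64(12.0), 145, 106), (135, np.float64(14.5), 146, 110), (150, np.float64(21.5), 150, 87), (165, np.float64(22.5), 84, 48), (180, np.float64(16.5), 30, 28), (195, np.float64(16.0), 63, 30), (210, np.float64(17.0), 134, 29), (225, np.float64(17.5), 150, 32), (240, np.float64(18.0), 144, 30), (255, np.float64(18.0), 142, 28), (270, np.float64(17.5), 147, 30), (285, np.float64(18.0), 149, 28), (300, np.float64(18.0), 141, 30), (315, np.float64(18.0), 123, 29), (330, np.float64(18.5), 125, 29), (345, np.float64(18.5), 130, 28)]
```

The rim is found centred at about (541.2, 194.5), on the cell axis. I lower it.

Call:
carry_out([
  [0, 0, 0.03, -0.6, 0, 0, 0],
  [0, 0, 0, -0.6, 0, 0, 0],
  [0, 0, 0, -0.4, 0, 0, 0],
  [0, 0, 0, -0.2, 0, 0, 0],
  [0, 0, 0, 0, 0, 0, 0],
])

```text
t: 23.93
tool_pos: [510.4, 201.3, 25.0]
orientation: [-0.333, -3.123, 0.001]
contact_force: [0.5, 0.1, 0.4]
opening: 0.065
finger_force: 48.9
```

Call:
carry_out([
  [0, 0, 0, 0, 0, 0, 0],
  [0, 0, 0, 0, 0, 0, 0],
])

```text
t: 24.1
tool_pos: [511.1, 201.6, 26.0]
orientation: [0.333, 3.124, 0.0]
contact_force: [-0.3, -0.1, -0.7]
opening: 0.067
finger_force: 48.9
```

Call:
carry_out([
  [0, 0, 0, -0.3, 0, 0, 0],
  [0, 0, 0, -0.15, 0, 0, 0],
  [0, 0, 0, -0.1, 0, 0, 0],
  [0, 0, 0, 0, 0, 0, 0],
  [0, 0, 0, 0, 0, 0, 0],
])

```text
t: 24.52
tool_pos: [511.0, 201.6, 20.4]
orientation: [-0.333, -3.124, 0.0]
contact_force: [0.6, 1.7, -0.4]
opening: 0.069
finger_force: 48.9
```

Near the seat, so I release and back away.

Call:
carry_out([
  [4, 0, 0, 0, 0, 0, 0],
  [8, 0, 0, 0, 0, 0, 0],
  [16, 0, 0, 0, 0, 0, 0],
  [25, 0, 0, 0, 0, 0, 0],
  [25, 0, 0, 0, 0, 0, 0],
])

```text
t: 24.93
tool_pos: [511.0, 201.6, 20.5]
orientation: [-0.333, -3.124, -0.0]
contact_force: [-0.4, -0.3, -0.4]
opening: 0.249
finger_force: 0.0
```

Call:
carry_out([
  [25, 0, 0, 0.5, 0, 0, 0],
  [25, 0, 0, 1.5, 0, 0, 0],
  [25, 0, 0, 3, 0, 0, 0],
  [25, 0, 0, 3, 0, 0, 0],
  [25, -0.5, -2, 3, 0, 0, 0],
])

```text
t: 25.35
tool_pos: [505.7, 185.4, 131.9]
orientation: [0.325, 3.125, 0.002]
contact_force: [0.1, 0.9, 0.2]
opening: 0.25
finger_force: 0.0
```

Call:
carry_out([
  [25, 0, -4, 0, 0, 0, 0],
  [25, 0, -4, 0, 0, 0, 0],
  [25, 0, -4, 0, 0, 0, 0],
  [25, 0, -4, 0, 0, 0, 0],
  [25, 0, -4, 0, 0, 0, 0],
])

```text
t: 25.77
tool_pos: [505.7, -20.2, 131.1]
orientation: [0.332, 3.123, 0.001]
contact_force: [1.3, 0.6, -0.2]
opening: 0.248
finger_force: 0.0
```

Call:
carry_out([
  [25, 0, -4, 0, 0, 0, 0],
  [25, 0, -4, 0, 0, 0, 0],
  [25, 0, -3, 0, 0, 0, 0],
  [25, 0, -1, 0, 0, 0, 0],
  [25, 0, 0, 0, 0, 0, 0],
])

```text
t: 26.18
tool_pos: [505.4, -142.4, 131.0]
orientation: [0.342, 3.122, -0.002]
contact_force: [0.7, -0.1, 0.5]
opening: 0.251
finger_force: 0.0
```

Run:
```python
from h import *
t=vision.read_camera('top');v=vision.read_camera('scene')
A=cv2.resize(v[255:335,165:275],(550,400),interpolation=3);B=cv2.resize(t[210:262,142:220],(240,160),interpolation=3)
C=cv2.resize(v[180:280,170:390],(440,200),interpolation=3);D=np.vstack([B,np.zeros((240,240,3),np.uint8)])
D[160:400]=cv2.resize(v[200:230,205:235],(240,240),interpolation=3)
E=np.hstack([C,np.zeros((200,350,3),np.uint8)])
cv2.imwrite('pics/fin.png',np.vstack([np.hstack([A,D]),E])[...,::-1])
```

```text
(no output)
```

View pics/fin.png

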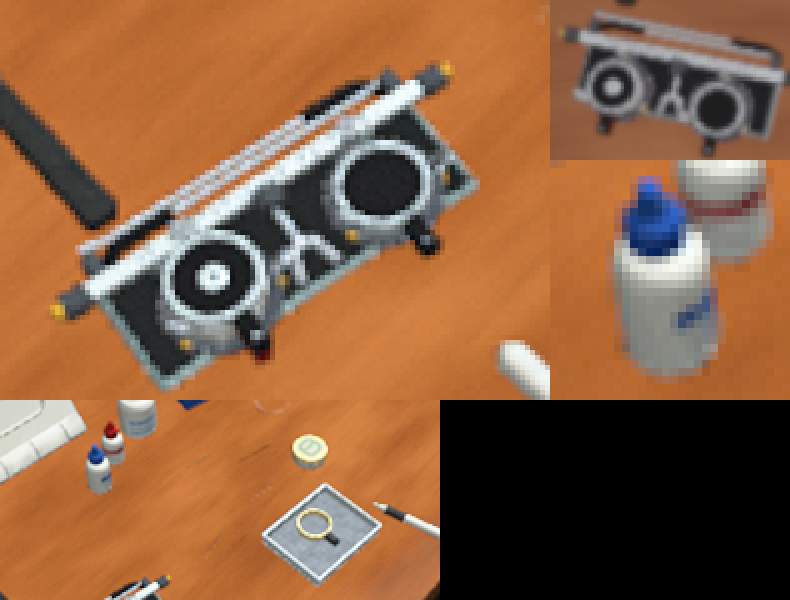

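The final picture shows the pinhole stacked on the new lens (red tab beneath, at (262,353)) and the blank flat in the other cell at (380,185). Both tabs are out through the open side, the old lens is flat in the dish and the bottles are standing.

```bash
python3 -c "
from cell import order
print(order.close_job())"
```

```text
the job is handed in; nothing more can be done
None
```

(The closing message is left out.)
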